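# Seat the weighing pan of a balance and tare it

### The job

The round steel weighing pan of the laboratory balance lies loose on the deck, beside its recess. With the fingertips, slide the pan across the deck, never picking it up, until it drops over the recess's edge and lies flat, fully home in the recess; only then press the large round tare key on the front panel right down and let it come up again. Do not press the small key, and leave the weight, the beaker and the jar where they stand.

Things in the scene. Friction and masses are not known exactly. Their poses are not given: they have to be found in the camera images.
- pan: Loose weighing pan: a plain flat steel disc, 70 mm in diameter and 12 mm thick, about 0.15 kg. Origin at the centre of its underside, z up. It starts lying flat on the deck, mostly or wholly beside the recess, on the side away from the key panel. It slides freely; its front edge dips as it goes over the recess and it drops in flat once it is about centred.
- balance: White bench balance, fixed, 270 mm deep (x), 190 mm wide (y), deck top 70 mm above the bench. Origin at bench level vertically below the recess's centre; its own -x is the front (key panel), +y its left as seen from the robot. The flat deck runs from x = -60 to +120 mm; in front of it the key panel slopes down by 14 degrees, from 68 mm high at the deck to 46 mm at x = -148 mm. Nothing else stands on the deck.
- recess (a point): Centre of the mouth of the round recess in the deck, level with the deck top (70 mm above the bench). The recess is 76 mm in diameter and 7 mm deep with a flat grey floor, so that the pan, when home, has 3 mm of play all round and stands 5 mm above the deck. Same axes as the balance.
- tare_key (a joint): Travel of the large round tare key: 0 up, 0.005 m fully down; springs back; fully down takes about 4 N. Straight down from above works.
- tare_key_top (a point): Centre of the top face of the tare key: a black round key, 26 mm in diameter, in a grey collar, on the right of the sloping front panel as seen from the robot, 106 mm in front of the recess's centre and 62 mm to the right.
- power_key (a joint): Travel of the small round key (14 mm in diameter) on the left of the front panel; 0 up, 0.005 m down. Not to be pressed.
- power_key_top (a point): Centre of the top face of the small key.
- weight: Brass calibration weight with a knob, 32 mm in diameter, 58 mm high, standing on the bench left of the balance; origin at the centre of its underside. Leave it.
- beaker: Glass beaker, 70 mm in diameter, 85 mm high, on the bench left of the balance; origin at the centre of its underside. Leave it.
- jar: White jar with a black cap, 60 mm in diameter, about 90 mm high, on the bench right of the balance; origin at the centre of its underside. Leave it.
Not all that is in view belongs to the job. Of the things like the pan, leave any that is black, brown or yellow; of the rest the smaller one is meant.

How it is judged:
By the outcome, as a careful person would: the job done as asked, in the order asked, and still so for the second after the job is handed in, with the robot touching nothing.
It also fails if it takes over 38 s, if anything falls off the work surface, if the arm or the gripper's body presses on something with over 40 N, if the wrist force passes 120 N, or if a joint passes its speed limit or range.

### The arm

A 6-joint arm with a two-finger parallel gripper is mounted at the origin on the work surface. World frame = base frame: x ahead of the robot, y to its left, z up, the work surface at z = 0. Lengths are in m, angles in rad, forces in N, time in s.
With the tool pointing down it reaches from about 0.375 to 0.9 m from the base axis. Payload 3.1 kg.
Tool frame: the origin (TCP) lies midway between the tips of the shut fingers; the grasp point (between the pads) lies 19 mm behind it (manip.hold_point_z is the distance from the TCP to the grasp point, in m); x points along the fingers, y is the direction in which the jaws open and shut, and the axes are right-handed (so a half turn about x gives the same grasp; the last joint's range is limited). The gripper opens to 85 mm and grips with 20 to 120 N. Pads are 22 mm wide; open, the fingers measure 114 mm over their backs; the gripper's body (76 mm by 85 mm) begins 54 mm behind the grasp point. The pads swing forward as they close: fully open they stand 13 mm farther back than shut.
Start: joints at [-1.462, 0.527, 1.433, -0, 1.181, -0.178], TCP at [0.177, -0.599, 0.231] pointing down, gripper open.
Joint ranges: [-3.08, 3.08], [-0.75, 2.2], [0.22, 2.44], [-1.43, 4.57], [0, 2.65], [-2.85, 2.85]. Speed limits (rad/s): [2.79, 2.79, 3.14, 3.14, 3.14, 3.14].

### API

Orientations are given as a unit quaternion [x, y, z, w].
In Python, from station import manip, snapshot gives the robot as it stands.
- The arm moves only by the shell command python3 -m crank 'ROWS' [FORCE]. ROWS is JSON, a list of rows, each a list of 5 numbers: the finger opening in m, from 0 to 0.0854, then the shift along the tool's x, y, z in m, then the turn about the tool's x in rad. In form: [[grip, tx, ty, tz, yaw], ...]. A call has 1 to 5 rows; each row shifts and turns the commanded pose from where the row before left it, along the tool's axes as they then stand; what a row does not reach is not made up. A row lasts 1/10 s, in which the tool goes at most 50 mm and 8.59 degrees, less where a joint would pass 70% of its speed; a pose out of reach is approached as far as the arm can. A call is refused whole if a number of a shift passes 0.05 or a number of a turn 0.15, either way. A call with a gripper value outside its range is refused whole. The fingers move at their own pace and stop on an object; FORCE is the grip in N (left out, the last holds). Time passes only in rows, so rows that do not move let the fingers close. It gives the time, the measured TCP pose, the force and the opening at its end, in the units of the state.
- manip.sense(): the state, without advancing time (a new reading comes with each control period).
- snapshot(name): name is "scene" or "top" or "wrist"; returns a dict with "image" (384x512x3 uint8, blue, green, red), "range_z" (384x512 float32, m along the optical axis (not along the pixel's ray), 0 where there is no reading), "vertical_fov" (degrees; the focal length in pixels is half the picture's height over the tangent of half this angle, whatever the lens; pixels are square), "cx", "cy" (the principal point, pixels), "distortion" ([k1, k2, p1, p2, k3] as OpenCV has them; the pictures are not rectified), "extrinsics" (4x4, takes a point from world to camera coordinates); the wrist camera has in their place "T_tool_cam" (4x4, takes a point from camera to tool coordinates, whose origin is the TCP and whose axes are the tool frame's). Camera axes: x right, y up, looking along -z (the intrinsics and any distortion apply to the point x, -y, -z); pixel columns grow to the right and rows downward; lengths in m; the calibration is good to about 2 mm. A picture is of the moment at which its call begins: read the wrist's pose just before it.
- manip.sign_off(): hands the job in, once; it reports no verdict.
The state is a dict: "t": time; "q": joint angles; "qd": joint speeds; "tau": joint torques, N m; "tcp_pos": TCP position; "tool_rot": TCP orientation; "force": force on the tool from outside, world axes, zero at the start; "ft_torque": the same for the moment, N m; "finger_gap": opening from 0.0 (shut) to 1.0 (fully open).
Only numpy, scipy, OpenCV 4.12 (cv2) and the standard library are available. Lean on these libraries where they do the work, as an engineer would, in place of code of your own. Each camera call takes 0.05 s, during which the arm holds its last target.

## Working session

There is one attempt and no reset: what is moved stays moved. The work goes in short steps, Python scripts to look and compute and a shell command to move; the robot and the scene stay as the last step left them, time stands still between calls to the robot, and variables do not carry over. Pictures are saved under pics/ and viewed, and the job is handed in when it is done.

```bash
ls; mkdir -p pics; python3 - <<'E'
from station import manip, snapshot
import cv2
print(manip.sense())
for n in ("scene","top","wrist"):
    s=snapshot(n); cv2.imwrite(f"pics/{n}0.png",s["image"])
    print(n,s["vertical_fov"],s["cx"],s["cy"],s["distortion"]); print(s.get("extrinsics",s.get("T_tool_cam")))
E
```

```text
pics
{'t': 0.0, 'q': array([-1.46252794e+00,  5.28447978e-01,  1.43391435e+00, -4.81289326e-06,
        1.18139256e+00, -1.78486696e-01]), 'qd': array([-0.00081115, -0.00093075, -0.00062572, -0.00201919, -0.00130748,
       -0.001502  ]), 'tau': array([ 8.63925720e-06, -4.42355096e+01, -1.78023148e+01, -1.21150520e-04,
        8.37734027e-03,  1.37082750e-06]), 'tcp_pos': array([ 0.17673171, -0.59874156,  0.23034096]), 'tool_rot': array([ 0.69987594,  0.10180086, -0.69982542,  0.10027277]), 'force': array([ 0.36302187, -0.25174072, -0.03426876]), 'ft_torque': array([-0.01342667, -0.01251233,  0.02259739]), 'finger_gap': 0.9983951936646195}
scene 44.47625517702434 257.0795823472403 188.40480384390398 [-0.09095583  0.          0.          0.          0.        ]
[[-0.33180488  0.94323247 -0.01476612  0.19664632]
 [-0.77371952 -0.2631529   0.57628869  0.43829977]
 [ 0.53968846  0.20264024  0.81711279 -1.58310042]
 [ 0.          0.          0.          1.        ]]
top 48.8846070469842 254.7841357515107 196.08251180917497 [-0.06126255  0.          0.          0.          0.        ]
[[ 0.03376942 -0.99941532 -0.00535291 -0.00220447]
 [ 0.97552296  0.03179672  0.21758658 -0.65466824]
 [-0.21728915 -0.01256966  0.97602635 -1.23953779]
 [ 0.          0.          0.          1.        ]]
wrist 64.95878305705972 254.7837439143569 188.89279825140022 [-0.00554084  0.          0.          0.          0.        ]
[[ 1.07223232e-03  3.29275741e-01 -9.44233200e-01 -1.42448668e-01]
 [ 9.99999415e-01 -4.88879280e-04  9.65074732e-04  1.13191085e-03]
 [-1.43840350e-04 -9.44233683e-01 -3.29276073e-01 -8.58395685e-02]
 [ 0.00000000e+00  0.00000000e+00  0.00000000e+00  1.00000000e+00]]
```

View pics/scene0.png

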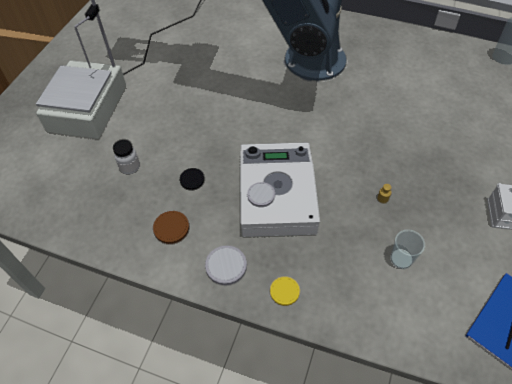

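View pics/top0.png

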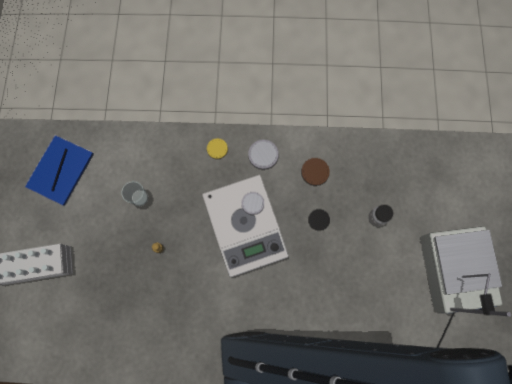

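Candidates that look like the pan:
- Steel disc on the deck: scene (261,194), top (253,203).
- Larger pale disc on the bench: scene (226,264), top (263,154).
- Black disc: scene (192,179). Brown disc: scene (171,227). Yellow disc: scene (285,290).

The description rules out black, brown and yellow, and the smaller of the rest is the one on the deck. I'll check it in a close crop.

```bash
cat > h.py <<'E'
import numpy as np, cv2
from station import manip, snapshot
from scipy.spatial.transform import Rotation as R
def K(s):
    f=s["image"].shape[0]/2/np.tan(np.radians(s["vertical_fov"])/2)
    return np.array([[f,0,s["cx"]],[0,f,s["cy"]],[0,0,1.]])
def world2cam(s,st=None):
    if "extrinsics" in s: return s["extrinsics"]
    T=np.eye(4);T[:3,:3]=R.from_quat(st["tool_rot"]).as_matrix();T[:3,3]=st["tcp_pos"]
    return np.linalg.inv(T@s["T_tool_cam"])
def rays(s,px,st=None):
    E=world2cam(s,st)
    u=cv2.undistortPoints(np.array(px,float).reshape(-1,1,2),K(s),np.array(s["distortion"])).reshape(-1,2)
    d=np.c_[u[:,0],-u[:,1],-np.ones(len(u))]
    return -E[:3,:3].T@E[:3,3], d@E[:3,:3]
def onplane(s,px,z,st=None):
    o,d=rays(s,px,st); return o+d*((z-o[2])/d[:,2])[:,None]
def proj(s,P,st=None):
    E=world2cam(s,st);P=np.atleast_2d(P);c=P@E[:3,:3].T+E[:3,3]
    return cv2.projectPoints(c*[1,-1,-1],np.zeros(3),np.zeros(3),K(s),np.array(s["distortion"]))[0].reshape(-1,2)
E
python3 - <<'E'
from h import *
for n,(x0,y0,x1,y1) in dict(scene=(225,130,335,245),top=(190,165,300,285)).items():
    s=snapshot(n); im=s["image"][y0:y1,x0:x1]
    cv2.imwrite(f"pics/{n}_crop.png",cv2.resize(im,None,fx=5,fy=5,interpolation=cv2.INTER_CUBIC))
s=snapshot("top");c=onplane(s,[[253,203],[243.5,220],[275,247]],.075);print(c)
s=snapshot("scene");c=onplane(s,[[261,194],[278,183],[253,152]],.075);print(c)
E
```

```text
[[ 0.6316879   0.02424707  0.075     ]
 [ 0.57765505  0.05146519  0.075     ]
 [ 0.49831362 -0.04683815  0.075     ]]
[[ 0.63182679  0.02535953  0.075     ]
 [ 0.58580257  0.05519148  0.075     ]
 [ 0.50999374 -0.03946612  0.075     ]]
```

View pics/scene_crop.png

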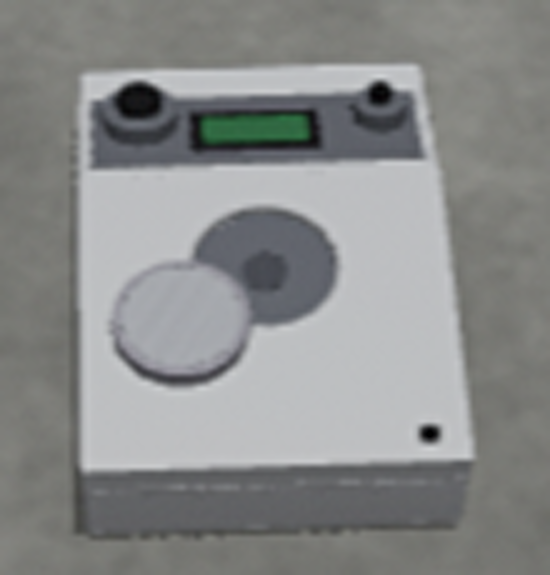

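View pics/top_crop.png

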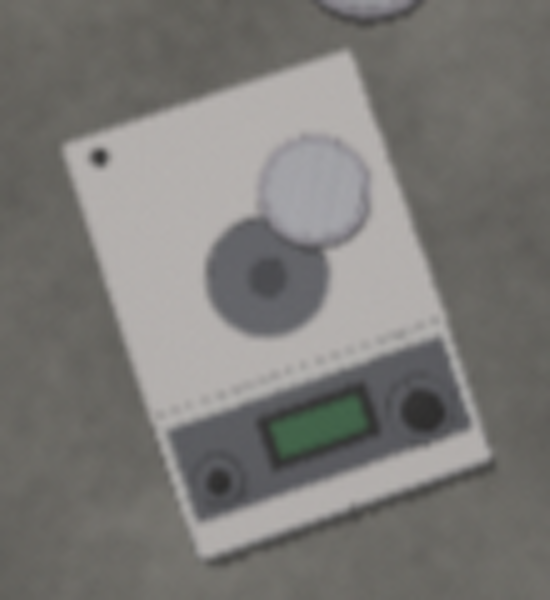

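The crops confirm it. The pan is the steel disc on the deck, partly over the rear-right of the grey recess, and the large tare key is front-right as the robot sees it. Next I'll move the wrist camera over the pan to measure more closely.

```bash
python3 - <<'E'
from h import *
st=manip.sense();M=R.from_quat(st["tool_rot"]).as_matrix();print(M.round(3))
for tgt in ([.64,.04,.27],[.66,.03,.27]): print(M.T@(np.array(tgt)-st["tcp_pos"]))
d=np.array([-.051,.028,0]);d/=np.linalg.norm(d);print(d, np.degrees(np.arctan2(d[1],d[0])),"z dir",np.degrees(np.arctan2(M[1,2],M[0,2])))
E
```

```text
[[-0.     0.283 -0.959]
 [ 0.    -0.959 -0.283]
 [-1.    -0.    -0.   ]]
[-0.03864825 -0.48218283 -0.62512122]
[-0.03865367 -0.46693353 -0.64147538]
[-0.87657855  0.48125881  0.        ] 151.2323506611562 z dir -163.56730402627895
```

```bash
python3 - <<'E'
from h import *
s=snapshot("scene")
print("tcp px",proj(s,[[.177,-.6,.23],[.177,-.6,.0],[.42,-.28,.25]]))
for n in("scene","top"):
    s=snapshot(n);E=s["extrinsics"];k=K(s)
    v,u=np.mgrid[0:384,0:512];z=s["range_z"]
    un=cv2.undistortPoints(np.c_[u.ravel(),v.ravel()].astype(float).reshape(-1,1,2),k,np.array(s["distortion"])).reshape(-1,2)
    c=np.c_[un[:,0],-un[:,1],-np.ones(len(un))]*z.ravel()[:,None]
    W=((c-E[:3,3])@E[:3,:3])[z.ravel()>0]
    m=(W[:,2]>.1)&(W[:,0]<1)&(W[:,0]>.0)&(abs(W[:,1])<1)
    H,_,_=np.histogram2d(W[m,0],W[m,1],bins=[10,20],range=[[0,1],[-1,1]])
    Z=np.zeros((10,20))
    for p in W[m]:
        i,j=int(p[0]*10),int((p[1]+1)*10); Z[i,j]=max(Z[i,j],p[2])
    print(n);print((Z*100).round().astype(int))
E
```

```text
tcp px [[117.97668557  -2.40661907]
 [133.90232727  56.24283849]
 [176.09209318  61.02574872]]
scene
[[ 0  0  0  0  0  0  0  0  0  0 30  0  0  0  0  0  0  0  0  0]
 [ 0  0  0  0  0  0  0  0  0  0 33  0  0  0  0  0  0  0  0  0]
 [ 0  0  0  0  0  0  0  0  0 39 39  0  0  0  0  0  0  0  0  0]
 [ 0  0  0 12 33  0  0  0  0  0  0  0  0  0  0  0  0  0  0  0]
 [ 0  0 12 12 31  0  0  0  0  0  0  0  0  0  0  0  0  0  0  0]
 [ 0  0  0 12 12  0  0  0  0  0  0  0  0  0  0  0  0  0  0  0]
 [ 0  0  0  0  0  0  0  0  0  0  0  0  0  0  0  0  0  0  0  0]
 [ 0  0  0  0  0  0  0  0  0  0  0  0  0  0  0  0  0  0  0  0]
 [ 0  0  0  0  0  0  0  0  0  0  0  0  0  0  0  0  0  0  0  0]
 [ 0  0  0  0  0  0  0  0  0  0  0  0  0  0  0  0  0  0  0  0]]
top
[[ 0  0  0  0  0  0  0  0  0  0  0  0  0  0  0  0  0  0  0  0]
 [ 0  0  0 26 38  0  0  0  0 52 43  0  0  0  0  0  0  0  0  0]
 [ 0  0  0  0 37 57 82 84 78 63 47  0  0  0  0  0  0  0  0  0]
 [ 0  0 12 12 39  0 80 81  0  0  0  0  0  0  0  0 11 11  0  0]
 [ 0  0 12 12 31  0  0  0  0  0  0  0  0  0  0  0 11 11  0  0]
 [ 0  0  0 12 12  0  0  0  0  0  0  0  0  0  0  0  0  0  0  0]
 [ 0  0  0  0  0  0  0  0  0  0  0  0  0  0  0  0  0  0  0  0]
 [ 0  0  0  0  0  0  0  0  0  0  0  0  0  0  0  0  0  0  0  0]
 [ 0  0  0  0  0  0  0  0  0  0  0  0  0  0  0  0  0  0  0  0]
 [ 0  0  0  0  0  0  0  0  0  0  0  0  0  0  0  0  0  0  0  0]]
```

View pics/wrist0.png

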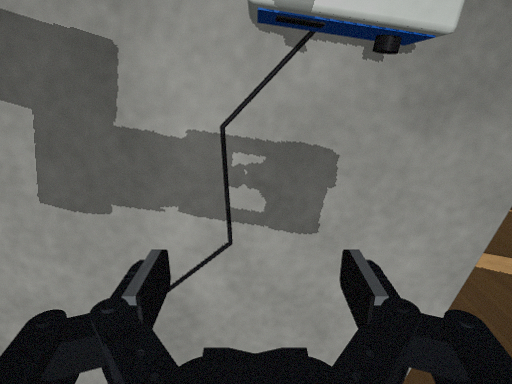

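The wrist view shows only the bench, a cable, and the edge of another instrument that isn't part of the job. A lamp or post about 0.35 m high stands near x 0.3–0.45, y −0.55. I'll swing in +y first to clear it.

```bash
python3 -m crank '[[0.04,0,-0.04,-0.025,0],[0.04,-0.01,-0.04,-0.025,0],[0.04,-0.01,-0.04,-0.025,0],[0.04,-0.01,-0.04,-0.025,0],[0.04,-0.01,-0.04,-0.025,0]]'
python3 -c "
from h import *
st=manip.sense();M=R.from_quat(st['tool_rot']).as_matrix();print(st['tcp_pos'],st['q'],M.T@(np.array([.665,.01,.26])-st['tcp_pos']))"
```

```text
t: 1.0
tcp_pos: [0.2404, -0.3705, 0.2717]
tool_rot: [0.7, 0.101, -0.7, 0.101]
force: [0.4, 0.3, 0.1]
finger_gap: 0.467
[ 0.24038077 -0.37047961  0.27171371] [-1.24947510e+00  2.22787884e-01  1.81844727e+00  2.75321845e-04
  1.10006596e+00  3.50373699e-02] [ 0.0117759  -0.24515371 -0.51474695]
```

```bash
for i in 1 2; do :; done; python3 -m crank '[[0.04,0,-0.02,-0.042,0],[0.04,0,-0.02,-0.042,0],[0.04,0,-0.02,-0.042,0],[0.04,0,-0.02,-0.042,0],[0.04,0,-0.02,-0.042,0]]' | head -2
python3 -m crank '[[0.04,0,-0.02,-0.042,0],[0.04,0,-0.02,-0.042,0],[0.04,0,-0.02,-0.042,0],[0.04,0,-0.02,-0.042,0],[0.04,0,-0.02,-0.042,0]]' | head -2
python3 -m crank '[[0.04,0,-0.02,-0.042,0],[0.04,0,-0.02,-0.042,0],[0.04,0,0,0,0.149],[0.04,0,0,0,0.149],[0.04,0,0,0,0.149]]' | head -2
python3 -m crank '[[0.04,0,0,0,0.149],[0.04,0,0,0,0.149],[0.04,0,0,0,0.045],[0.04,0,0,0,0]]' 
python3 -c "
from h import *
st=manip.sense();M=R.from_quat(st['tool_rot']).as_matrix();print(st['tcp_pos'],st['q'],np.degrees(np.arctan2(M[1,2],M[0,2])))
s=snapshot('wrist');cv2.imwrite('pics/w1.png',s['image'])"
```

```text
t: 1.5
tcp_pos: [0.4146, -0.2156, 0.2718]
t: 2.0
tcp_pos: [0.5877, -0.06, 0.2715]
t: 2.5
tcp_pos: [0.6558, 0.0012, 0.2709]
t: 2.9
tcp_pos: [0.6556, 0.0005, 0.2713]
tool_rot: [-0.685, 0.176, 0.685, 0.176]
force: [-1.2, -0.4, 0.2]
finger_gap: 0.468
[6.55600357e-01 5.35687585e-04 2.71278145e-01] [-1.69295364e-01  5.31890280e-01  1.30471828e+00 -3.94362255e-05
  1.30513445e+00  1.90447582e+00] 151.18225641001402
```

View pics/w1.png

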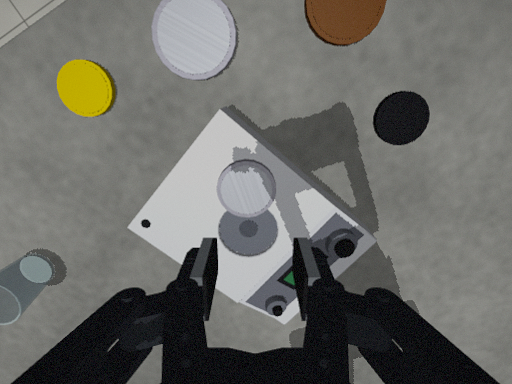

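The wrist view shows the pan at (246,187), the recess at (248,230) and the tare key at (344,247). The pan-to-recess line runs almost straight down the image, which is the tool's +z. I'll fit both by edges.

```bash
cat > meas.py <<'E'
from h import *
import sys
def circ(P):
    A=np.c_[2*P[:,:2],np.ones(len(P))];b=(P[:,:2]**2).sum(1)
    x=np.linalg.lstsq(A,b,rcond=None)[0];return x[:2],np.sqrt(x[2]+x[:2]@x[:2])
def edgefit(s,st,c0,rad,z,angs,win=.008,sign=None):
    """radial edge search on plane z about c0; strongest gradient; returns circle"""
    g=cv2.GaussianBlur(cv2.cvtColor(s["image"],cv2.COLOR_BGR2GRAY),(0,0),.7).astype(np.float32)
    pts=[]
    rr=np.arange(rad-win,rad+win,.0004)
    for a in np.radians(angs):
        P=np.c_[c0[0]+rr*np.cos(a),c0[1]+rr*np.sin(a),np.full(len(rr),z)]
        q=proj(s,P,st).astype(np.float32)
        v=cv2.remap(g,q[None,:,0].copy(),q[None,:,1].copy(),cv2.INTER_LINEAR)[0]
        d=np.gradient(v); 
        if sign: d=d*sign
        else: d=abs(d)
        i=d.argmax()
        if d[i]>0.6: pts.append(P[i])
    pts=np.array(pts)
    for _ in range(4):
        c,r=circ(pts);e=abs(np.hypot(*(pts[:,:2]-c).T)-r);k=e<max(2*np.median(e),.0006)
        pts=pts[k]
    return c,r,len(pts),e.max()
E
python3 - <<'E'
from meas import *
st=manip.sense();s=snapshot("wrist")
print(onplane(s,[[246,187]],.082,st),onplane(s,[[248,230],[344,247],[277,309]],.07,st))
c=onplane(s,[[246,187]],.082,st)[0]; 
for _ in range(3):
    f=edgefit(s,st,c,.035,.082,np.arange(0,360,4),.006); c=f[0]
print("pan wrist",f)
r=onplane(s,[[248,230]],.07,st)[0]; d=np.degrees(np.arctan2(*(c-r[:2])[::-1]))
for _ in range(3):
    f=edgefit(s,st,r,.038,.07,d+np.arange(70,290,3),.006,sign=1); r=f[0]
print("recess wrist",f)
# tops
for n,p,q in(("top",[252.8,203],[243.4,220.2]),("scene",[261,191],[278,183])):
    s=snapshot(n)
    c=onplane(s,[p],.082)[0];
    for _ in range(3): f=edgefit(s,None,c,.035,.082,np.arange(0,360,4),.006);c=f[0]
    print(n,f)
    c=onplane(s,[q],.07)[0]
    for _ in range(3): f=edgefit(s,None,c,.038,.07,d+np.arange(70,290,3),.006,sign=1);c=f[0]
    print(n,f)
E
```

```text
[[0.63667111 0.02254313 0.082     ]] [[ 0.58178459  0.05083107  0.07      ]
 [ 0.50055445 -0.04622006  0.07      ]
 [ 0.45446729  0.07532119  0.07      ]]
pan wrist (array([0.63464379, 0.02350099]), np.float64(0.03551644745485924), 69, np.float64(0.0005690418143672674))
recess wrist (array([0.58176947, 0.05128838]), np.float64(0.03797448297626761), 65, np.float64(0.00044473297457522237))
top (array([0.61426872, 0.02539605]), np.float64(0.0339845191551955), 16, np.float64(0.0008660081793502167))Traceback (most recent call last):
  File "<stdin>", line 19, in <module>
  File "meas.py", line 22, in edgefit
    c,r=circ(pts);e=abs(np.hypot(*(pts[:,:2]-c).T)-r);k=e<max(2*np.median(e),.0006)
        ~~~~^^^^^
  File "meas.py", line 4, in circ
    A=np.c_[2*P[:,:2],np.ones(len(P))];b=(P[:,:2]**2).sum(1)
              ~^^^^^^
IndexError: too many indices for array: array is 1-dimensional, but 2 were indexed
```

The wrist fits give pan radius 35.5 mm and recess radius 38.0 mm, against 35 and 38 expected, so both are sound. The pan is at (0.6345, 0.0235) and the recess at (0.5818, 0.0513). The push is 60 mm, heading 152°. The top fit failed because the arm hides that view, but the earlier rough top and scene values agree. I'll go behind the pan and come down.

```bash
cat > go.py <<'E'
from h import *
import sys
st=manip.sense();M=R.from_quat(st['tool_rot']).as_matrix()
t=np.array(eval(sys.argv[1]));print(st['t'],st['tcp_pos'].round(4),'need',(M.T@(t-st['tcp_pos'])).round(4),'zdir',np.degrees(np.arctan2(M[1,2],M[0,2])).round(2),'F',st['force'].round(2))
E
python3 go.py '[.6885,-.005,.095]'
```

```text
3.05 [6.556e-01 5.000e-04 2.713e-01] need [ 0.1763 -0.011  -0.0315] zdir 151.22 F [-0.03 -0.23  0.89]
```

```bash
python3 -m crank '[[0.04,0,-0.011,-0.0315,-0.018],[0.04,0.045,0,0,0],[0.04,0.045,0,0,0],[0.04,0.045,0,0,0],[0.04,0.041,0,0,0]]'
python3 -m crank '[[0.04,0,0,0,0]]' >/dev/null; python3 go.py '[.6885,-.005,.08]'
python3 -c "
from h import *
s=snapshot('wrist');cv2.imwrite('pics/w2.png',s['image'])"
```

```text
t: 3.55
tcp_pos: [0.6882, -0.005, 0.0933]
tool_rot: [-0.686, 0.17, 0.687, 0.17]
force: [0.4, -0.2, 1.0]
finger_gap: 0.466
3.65 [ 0.6833 -0.0043  0.0884] need [ 0.0083 -0.0019 -0.005 ] zdir 152.22 F [-1.44  0.49 -1.27]
```

View pics/w2.png

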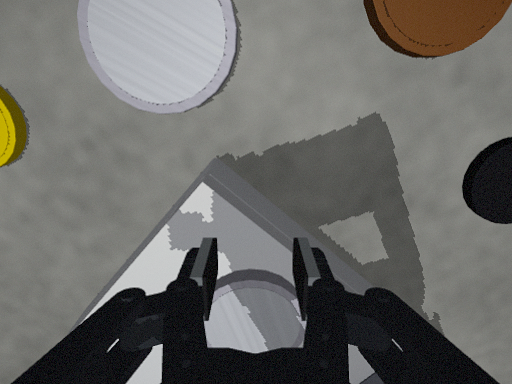

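The picture shows the fingertips at about (205,260) and (305,260), behind the pan's rear edge at (252,280). The TCP reading was still settling, so I'll hold a moment before touching down.

```bash
python3 -m crank '[[0.04,0,0,0,0]]' >/dev/null; python3 go.py '[.6885,-.005,.08]';python3 -m crank '[[0.04,0,0,0,0],[0.04,0,0,0,0]]' >/dev/null; python3 go.py '[.6885,-.005,.08]'
```

```text
3.8 [ 0.6902 -0.0053  0.0972] need [0.0172 0.0005 0.0017] zdir 152.22 F [0.23 0.07 1.07]
4.0 [ 0.6904 -0.0053  0.0984] need [0.0184 0.0006 0.0019] zdir 152.21 F [ 0.12  0.5  -0.1 ]
```

```bash
python3 -m crank '[[0.04,0.005,0,0,0],[0.04,0.005,0,0,0],[0.04,0.005,0,0,0],[0.04,0.003,0,0,0],[0.04,0,0,0,0]]' >/dev/null; python3 go.py '[.6885,-.005,.08]';python3 -m crank '[[0.04,0,0,0,0],[0.04,0,0,0,0]]' >/dev/null; python3 go.py '[.6885,-.005,.08]'
```

```text
4.5 [ 0.6879 -0.0049  0.0763] need [-0.0037 -0.0002 -0.0005] zdir 152.2 F [ 0.26  0.21 -0.21]
4.7 [ 0.6887 -0.005   0.0774] need [-0.0026  0.0001  0.0002] zdir 152.2 F [ 0.22 -0.87 -0.14]
```

```bash
for k in 1 2 3 4; do :; done; python3 -m crank '[[0.04,0.002,0,0,0],[0.04,0.002,0,0,0],[0.04,0,0,0,0]]' >/dev/null; python3 go.py '[.6885,-.005,.07]';python3 -m crank '[[0.04,0.002,0,0,0],[0.04,0,0,0,0]]' >/dev/null; python3 go.py '[.6885,-.005,.07]'; python3 -m crank '[[0.04,0.002,0,0,0],[0.04,0,0,0,0]]' >/dev/null; python3 go.py '[.6885,-.005,.07]'
```

```text
5.0 [ 0.6883 -0.005   0.073 ] need [ 0.003  -0.0001 -0.0002] zdir 152.2 F [-0.44  0.02 -0.03]
5.2 [ 0.6884 -0.005   0.071 ] need [ 0.001  -0.0001 -0.0001] zdir 152.2 F [ 0.66  0.02 -0.52]
5.4 [ 0.6884 -0.005   0.069 ] need [-0.001  -0.0001 -0.0001] zdir 152.2 F [-0.37  0.   -0.31]
```

```bash
python3 -m crank '[[0.04,0.0015,0,0,0],[0.04,0,0,0,0]]' >/dev/null; python3 go.py '[.6885,-.005,.07]';python3 -m crank '[[0.04,0.0015,0,0,0],[0.04,0,0,0,0]]' >/dev/null; python3 go.py '[.6885,-.005,.07]'; python3 -m crank '[[0.04,0.0015,0,0,0],[0.04,0,0,0,0]]' >/dev/null; python3 go.py '[.6885,-.005,.07]'
python3 - <<'E'
from h import *
s=snapshot('wrist');cv2.imwrite('pics/w3.png',s['image'])
s=snapshot('scene');cv2.imwrite('pics/s3.png',cv2.resize(s['image'][110:250,200:340],None,fx=4,fy=4,interpolation=cv2.INTER_CUBIC))
E
```

```text
5.6 [ 0.6887 -0.005   0.0686] need [-0.0014  0.0001  0.0002] zdir 152.2 F [-1.42 -0.2   4.01]
5.8 [ 0.6887 -0.005   0.0685] need [-0.0015  0.0001  0.0002] zdir 152.22 F [-4.31  0.19 11.32]
6.0 [ 0.6887 -0.005   0.0684] need [-0.0016  0.0002  0.0002] zdir 152.23 F [-4.95  0.02 16.68]
```

View pics/s3.png

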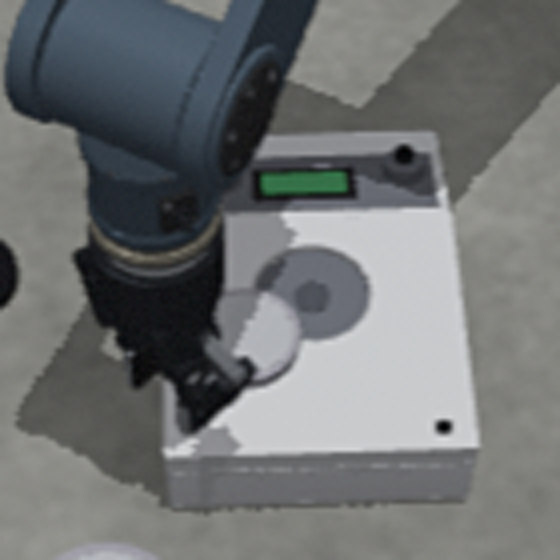

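View pics/w3.png

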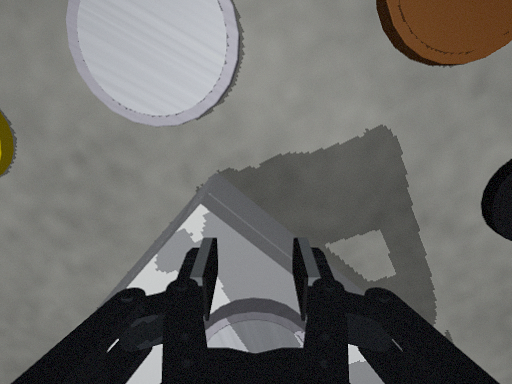

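Contact came at TCP z of about 0.0687, so at this opening the tips sit about 1.3 mm above the TCP and are now on the deck (z = 0.070). I'll lift 2 mm and start the slide.

```bash
python3 -m crank '[[0.04,-0.0065,0,0,0],[0.04,0,0,0,0]]' >/dev/null; python3 go.py '[.6175,.0324,.071]';python3 -m crank '[[0.04,0,0,0.008,0],[0.04,0,0,0.008,0],[0.04,0,0,0.006,0],[0.04,0,0,0.006,0],[0.04,0,0,0.006,0]]'; python3 go.py '[.6175,.0324,.071]'
python3 - <<'E'
from h import *
s=snapshot('wrist');cv2.imwrite('pics/w4.png',s['image'])
s=snapshot('scene');cv2.imwrite('pics/s4.png',cv2.resize(s['image'][110:250,200:340],None,fx=4,fy=4,interpolation=cv2.INTER_CUBIC))
E
```

```text
6.3 [ 0.6894 -0.0052  0.0724] need [0.0012 0.0003 0.0811] zdir 152.2 F [ 0.05 -0.32 -1.46]
t: 6.8
tcp_pos: [0.6581, 0.0111, 0.0711]
tool_rot: [0.686, -0.17, -0.686, -0.17]
force: [-0.2, -0.6, -0.1]
finger_gap: 0.469
6.8 [0.6581 0.0111 0.0711] need [0.0001 0.0001 0.0458] zdir 152.21 F [-0.2  -0.61 -0.06]
```

View pics/s4.png

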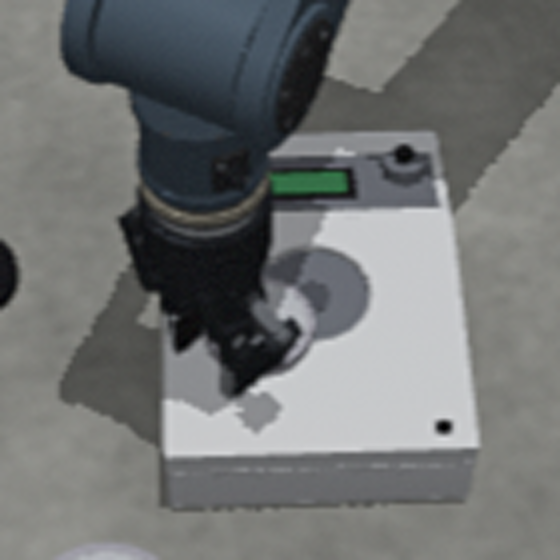

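View pics/w4.png

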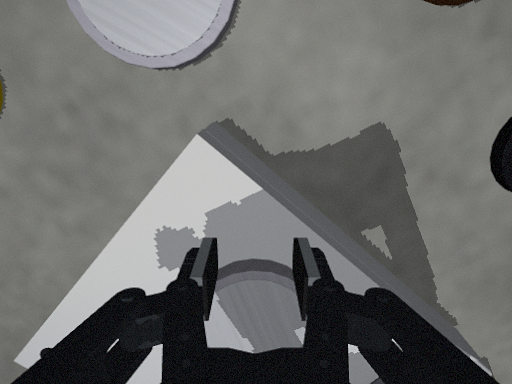

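```bash
python3 - <<'E'
from h import *
st=manip.sense();s=snapshot('wrist')
d=np.array([np.cos(np.radians(152.2)),np.sin(np.radians(152.2))])
for px,z in (((255,279),.082),((255,260),.07)):
    P=onplane(s,[px],z,st)[0];print(P,"centre est",P[:2]+.035*d,"rel tcp along z",(P[:2]-st["tcp_pos"][:2])@d)
cv2.imwrite('pics/w4c.png',cv2.resize(s['image'][220:384,150:360],None,fx=3.5,fy=3.5,interpolation=cv2.INTER_CUBIC))
E
```

```text
[0.64938786 0.01541561 0.082     ] centre est [0.61842752 0.03173914] rel tcp along z 0.008900540209216639
[0.65262848 0.01369892 0.07      ] centre est [0.62166815 0.03002245] rel tcp along z 0.005233305745529917
```

View pics/w4c.png

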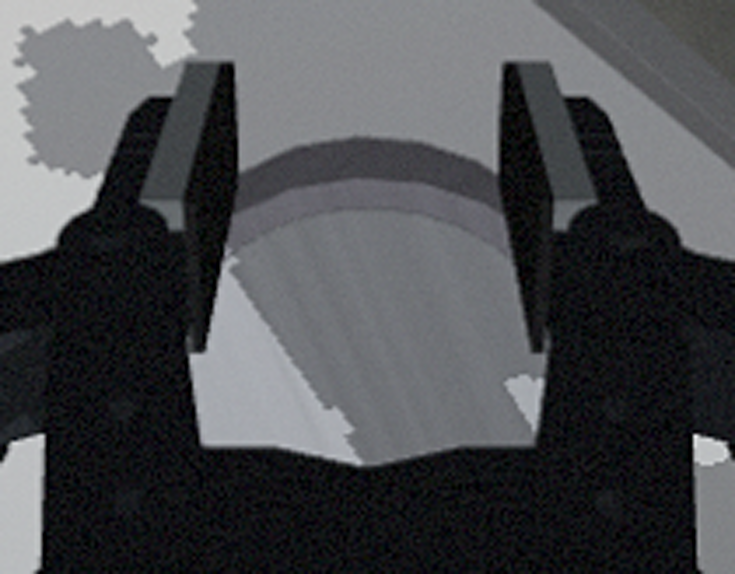

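The rear rim lies 5–9 mm ahead of the TCP, so the pan is cradled by both fingertips and has moved about 16 mm, to around (0.620, 0.031). About 43 mm remain, and I'll go on slowly.

```bash
python3 -m crank '[[0.04,0,0,0.005,0],[0.04,0,0,0.005,0],[0.04,0,0,0.005,0],[0.04,0,0,0.005,0],[0.04,0,0,0.004,0]]'; python3 go.py '[.6175,.0324,.071]'
python3 -m crank '[[0.04,0,0,0.004,0],[0.04,0,0,0.003,0],[0.04,0,0,0.003,0],[0.04,0,0,0,0]]'; python3 go.py '[.6175,.0324,.071]'
python3 - <<'E'
from h import *
s=snapshot('wrist');a=cv2.resize(s['image'][220:384,150:360],None,fx=2,fy=2)
s=snapshot('scene');b=cv2.resize(s['image'][140:240,230:330],(328,328),interpolation=cv2.INTER_CUBIC)
cv2.imwrite('pics/w5.png',np.hstack([a,b]))
E
```

```text
t: 7.45
tcp_pos: [0.637, 0.0222, 0.0715]
tool_rot: [0.687, -0.17, -0.686, -0.17]
force: [1.1, -1.7, -0.2]
finger_gap: 0.465
7.45 [0.637  0.0222 0.0715] need [0.0005 0.0001 0.022 ] zdir 152.2 F [ 1.06 -1.68 -0.23]
t: 7.85
tcp_pos: [0.6281, 0.0269, 0.0714]
tool_rot: [-0.686, 0.17, 0.686, 0.17]
force: [1.1, -0.1, -0.2]
finger_gap: 0.472
7.85 [0.6281 0.0269 0.0714] need [0.0005 0.0001 0.012 ] zdir 152.21 F [ 1.08 -0.13 -0.17]
```

View pics/w5.png

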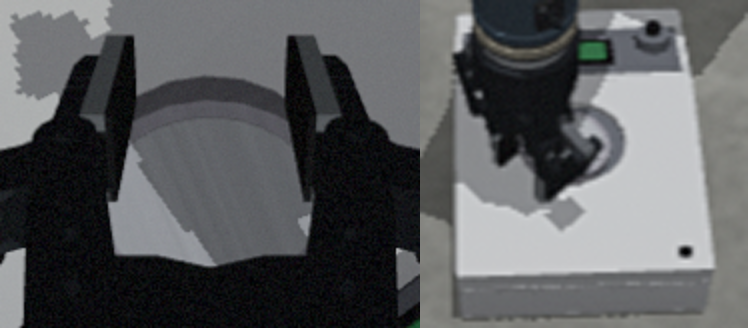

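The pan is still cradled and now overlaps most of the recess. About 12 mm left.

```bash
python3 -m crank '[[0.04,0,0,0.003,0],[0.04,0,0,0.003,0],[0.04,0,0,0.003,0],[0.04,0,0,0.002,0],[0.04,0,0,0,0]]'; python3 go.py '[.6175,.0324,.071]'
python3 - <<'E'
from h import *
s=snapshot('wrist');a=cv2.resize(s['image'][220:384,150:360],None,fx=2,fy=2)
s=snapshot('scene');b=cv2.resize(s['image'][140:240,230:330],(328,328),interpolation=cv2.INTER_CUBIC)
cv2.imwrite('pics/w6.png',np.hstack([a,b]))
E
```

```text
t: 8.45
tcp_pos: [0.618, 0.0321, 0.0712]
tool_rot: [-0.686, 0.17, 0.687, 0.17]
force: [-0.7, -0.0, 0.8]
finger_gap: 0.467
8.45 [0.618  0.0321 0.0712] need [ 0.0002 -0.      0.0006] zdir 152.21 F [-0.75 -0.02  0.78]
```

View pics/w6.png

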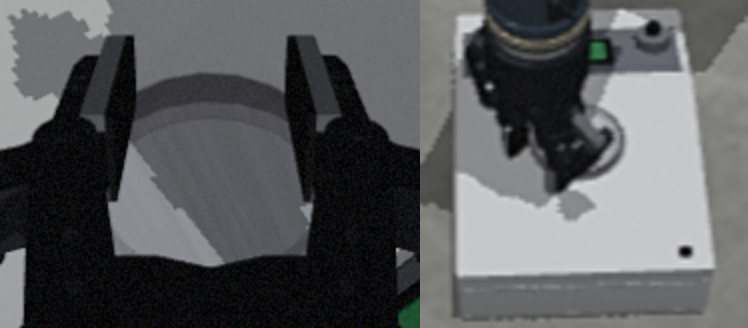

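```bash
cat > dep.py <<'E'
from h import *
def cloud(s,st=None):
    E=world2cam(s,st);v,u=np.mgrid[0:384,0:512];z=s["range_z"].ravel()
    un=cv2.undistortPoints(np.c_[u.ravel(),v.ravel()].astype(float).reshape(-1,1,2),K(s),np.array(s["distortion"])).reshape(-1,2)
    c=np.c_[un[:,0],-un[:,1],-np.ones(len(un))]*z[:,None]
    return ((c-E[:3,3])@E[:3,:3]).reshape(384,512,3),s["range_z"]>0
E
python3 - <<'E'
from dep import *
st=manip.sense();s=snapshot('wrist');W,ok=cloud(s,st)
for r in range(230,345,6): print(r,W[r,255].round(4),W[r,235].round(4),W[r,275].round(4),s["image"][r,255])
print("deck",W[230:250,225:290,2].mean())
E
```

```text
230 [0.6298 0.0257 0.0698] [0.6347 0.0351 0.0697] [0.625  0.0163 0.0701] [117 115 111]
236 [0.6269 0.0272 0.0704] [0.6315 0.037  0.0694] [0.6222 0.0177 0.0709] [115 111 109]
242 [0.6234 0.0291 0.0697] [0.628  0.0389 0.0688] [0.6187 0.0194 0.0703] [115 113 111]
248 [0.6203 0.0307 0.07  ] [0.6255 0.0402 0.0703] [0.6152 0.0212 0.0699] [115 112 113]
254 [0.6166 0.0326 0.0694] [0.6218 0.0423 0.0694] [0.6119 0.0228 0.07  ] [115 111 110]
260 [0.6151 0.0334 0.0726] [0.6189 0.0438 0.0703] [0.6086 0.0244 0.0702] [55 51 50]
266 [0.614  0.034  0.0764] [0.6189 0.0434 0.0764] [0.6088 0.0248 0.0759] [59 54 55]
272 [0.6138 0.0341 0.0815] [0.6176 0.0439 0.0797] [0.6085 0.0252 0.0806] [86 80 80]
278 [0.6108 0.0357 0.0817] [0.6156 0.0449 0.0819] [0.6056 0.0267 0.0812] [85 78 79]
284 [0.607  0.0378 0.0809] [0.6125 0.0466 0.082 ] [0.6027 0.0282 0.0818] [96 94 94]
290 [0.6038 0.0394 0.0813] [0.6086 0.0488 0.0811] [0.5988 0.0301 0.0811] [99 96 93]
296 [0.6001 0.0414 0.0807] [0.6052 0.0507 0.0809] [0.5949 0.032  0.0805] [94 90 89]
302 [0.5964 0.0433 0.0804] [0.6011 0.0531 0.08  ] [0.5912 0.0339 0.0802] [96 93 92]
308 [0.5917 0.0458 0.0789] [0.5973 0.0552 0.0795] [0.5867 0.036  0.0791] [101  98  94]
314 [0.5882 0.0477 0.079 ] [0.5933 0.0575 0.079 ] [0.583  0.0378 0.0791] [96 90 88]
320 [0.5844 0.0496 0.0789] [0.5895 0.0596 0.0789] [0.5786 0.04   0.0783] [93 91 90]
326 [0.5802 0.0519 0.0784] [0.5861 0.0615 0.0792] [0.575  0.0418 0.0784] [96 91 90]
332 [0.5757 0.0542 0.0777] [0.5811 0.0643 0.0777] [0.5702 0.0441 0.0775] [99 93 92]
338 [0.5714 0.0565 0.0773] [0.5773 0.0664 0.0778] [0.5666 0.0459 0.0779] [146 140 138]
344 [0.5663 0.0591 0.0761] [0.5727 0.0691 0.077 ] [0.562  0.0482 0.0773] [148 140 137]
deck 0.07020270700687226
```

The depth shows the pan tilted, with its rear top at 0.0815 and its front dipping. The rear rim still rests on the recess edge and needs another 1–2 mm.

```bash
python3 -m crank '[[0.04,0,0,0.001,0],[0.04,0,0,0.001,0],[0.04,0,0,0,0]]'; cat > look.py <<'E'
from dep import *
st=manip.sense();s=snapshot('wrist');W,ok=cloud(s,st)
for r in range(254,345,12): print(r,W[r,255].round(4),W[r,235].round(4),W[r,275].round(4))
E
python3 look.py
```

```text
t: 8.9
tcp_pos: [0.6167, 0.0328, 0.0713]
tool_rot: [-0.686, 0.17, 0.687, 0.17]
force: [-0.6, -1.1, -0.1]
finger_gap: 0.471
254 [0.6144 0.0338 0.0685] [0.6203 0.043  0.07  ] [0.61   0.0237 0.0697]
266 [0.6113 0.0354 0.0747] [0.6162 0.0449 0.0746] [0.6065 0.0258 0.0752]
278 [0.6049 0.0388 0.0753] [0.6098 0.0485 0.0751] [0.5998 0.0292 0.0753]
290 [0.5978 0.0425 0.0751] [0.6031 0.0522 0.0753] [0.5927 0.0327 0.0751]
302 [0.5902 0.0465 0.0745] [0.596  0.0561 0.0753] [0.5864 0.036  0.0763]
314 [0.584  0.0498 0.076 ] [0.589  0.06   0.0757] [0.5781 0.04   0.0752]
326 [0.5756 0.0542 0.0751] [0.5808 0.0646 0.0748] [0.5701 0.044  0.0749]
338 [0.5675 0.0585 0.0748] [0.5744 0.068  0.0765] [0.5624 0.0478 0.0753]
```

All sampled points on the pan's top now read z ≈ 0.075, so it is flat and home, 5 mm above the deck. I'll back off, lift straight up, shut the fingers and turn.

```bash
python3 -m crank '[[0.04,0,0,-0.008,0],[0.04,0,0,-0.006,0],[0.04,-0.03,0,0,0],[0.04,-0.04,0,0,0],[0.04,-0.04,0,0,0]]' >/dev/null
python3 -m crank '[[0,-0.02,0,0,0],[0,0,0,0,0],[0,0,0,0,0]]'
python3 - <<'E'
from dep import *
from meas import edgefit
st=manip.sense();s=snapshot('wrist');W,ok=cloud(s,st);cv2.imwrite('pics/w7.png',s['image'])
c=np.array([.5818,.0513])
m=np.hypot(W[...,0]-c[0],W[...,1]-c[1])<.033
P=W[m&ok];A=np.c_[P[:,:2]-c,np.ones(len(P))];x=np.linalg.lstsq(A,P[:,2],rcond=None)[0];print(len(P),"slopes,z",x.round(4))
p=c
for _ in range(3): f=edgefit(s,st,p,.035,.075,np.arange(0,360,4),.006);p=f[0]
print("pan",f,"tcp",st["tcp_pos"])
E
```

```text
t: 9.75
tcp_pos: [0.6295, 0.026, 0.2013]
tool_rot: [0.687, -0.17, -0.686, -0.17]
force: [0.4, 0.1, 0.2]
finger_gap: 0.003
2154 slopes,z [ 0.0008 -0.0009  0.0752]
pan (array([0.58416955, 0.05010914]), np.float64(0.03693659516002365), 59, np.float64(0.000509342591426272)) tcp [0.62946666 0.02599244 0.2013428 ]
```

View pics/w7.png

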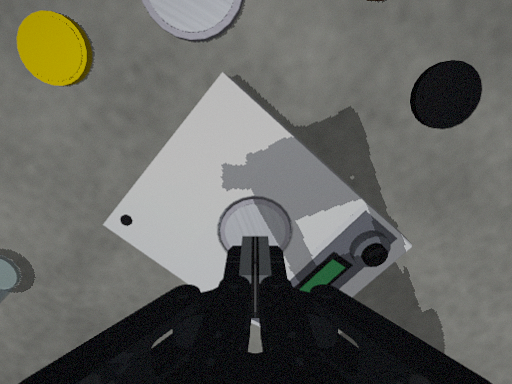

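The pan lies flat in the recess at (255,228): tilt 0.1%, top z 0.0752. The black tare key is at (375,254). I'll measure its height and centre next.

```bash
python3 - <<'E'
from dep import *
st=manip.sense();s=snapshot('wrist');W,ok=cloud(s,st)
g=s['image'].max(2);roi=np.zeros_like(g);roi[235:275,355:395]=1
m=((g<45)&(roi>0)).astype(np.uint8)
n,l,stt,cen=cv2.connectedComponentsWithStats(m);i=1+stt[1:,4].argmax();print(stt[i],cen[i])
P=W[(l==i)&ok];print(np.median(P,0),P.min(0),P.max(0))
z=np.median(P[:,2]);print(onplane(s,[cen[i]],z,st))
for dr in range(-24,25,4): print(dr,W[254+dr,375].round(4),g[254+dr,375],W[254,375+dr].round(4),g[254,375+dr])
k=onplane(s,[cen[i]],z,st)[0][:2]-[.5818,.0513];print(np.hypot(*k),"yaw",np.degrees(np.arctan2(k[1],k[0])-np.arctan2(-62,-106))%360)
print(st['q'])
cv2.imwrite('pics/key.png',cv2.resize(s['image'][200:300,320:420],(600,600),interpolation=cv2.INTER_CUBIC))
E
```

```text
[361 243  27  23 467] [374.16916488 254.0385439 ]
[ 0.50500025 -0.04504315  0.0771379 ] [ 0.48686309 -0.05930442  0.06626195] [ 0.51451883 -0.03253089  0.08083944]
[[ 0.50469979 -0.04509518  0.0771379 ]]
-24 [ 0.5203 -0.0575  0.0625] 52 [ 0.507  -0.0248  0.0649] 42
-20 [ 0.5203 -0.0549  0.0691] 49 [ 0.5097 -0.0283  0.0714] 103
-16 [ 0.5177 -0.053   0.0716] 102 [ 0.508  -0.0319  0.0717] 81
-12 [ 0.5128 -0.0515  0.0708] 64 [ 0.5075 -0.0354  0.0737] 6
-8 [ 0.5123 -0.0492  0.0761] 17 [ 0.5101 -0.0385  0.0798] 12
-4 [ 0.5102 -0.0472  0.0792] 36 [ 0.5082 -0.042   0.0798] 25
0 [ 0.5061 -0.0456  0.0795] 25 [ 0.5061 -0.0456  0.0795] 25
4 [ 0.5003 -0.0442  0.0776] 15 [ 0.503  -0.0493  0.0779] 23
8 [ 0.4948 -0.0427  0.0763] 15 [ 0.4998 -0.0532  0.0762] 15
12 [ 0.4701 -0.0435  0.0513] 112 [ 0.4973 -0.0569  0.0754] 12
16 [ 0.4651 -0.0417  0.0513] 129 [ 0.4777 -0.0644  0.0528] 130
20 [ 0.4605 -0.0398  0.0518] 124 [ 0.4743 -0.0686  0.0512] 128
24 [ 0.4114 -0.0421  0.0006] 80 [ 0.4728 -0.0724  0.0519] 129
0.12343610335032247 yaw 21.0223609616397
[-1.35843201e-01  5.68535083e-01  1.45123242e+00 -1.66482109e-05
  1.12384993e+00  1.92039655e+00]
```

View pics/key.png

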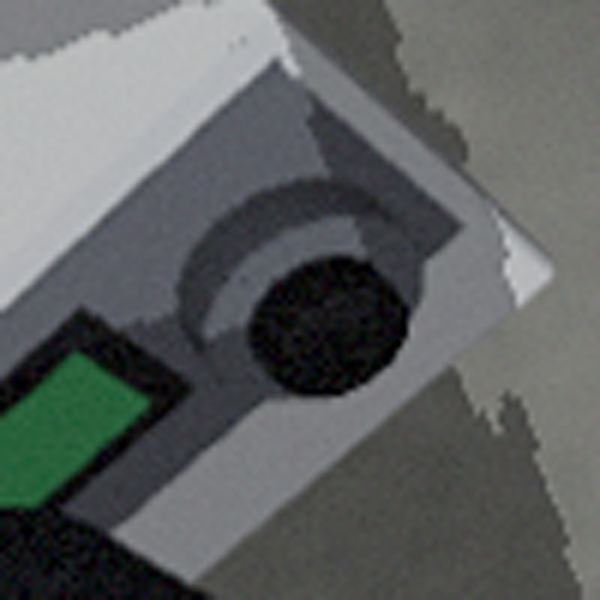

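The key top is at about z 0.0775, some 6 mm proud of its collar. It lies 123 mm from the recess against 122.8 given, and the balance yaw is about 20–21°. I'll turn the tool so the narrow side of the shut fingers runs up the slope, then go above the key.

```bash
python3 -m crank '[[0,0,0,0,-0.149],[0,0,0,0,-0.149],[0,0,0,0,-0.149],[0,0,0,0,-0.149],[0,0,0,0,-0.149]]' >/dev/null
python3 -m crank '[[0,0,0,0,-0.149],[0,0,0,0,-0.149],[0,0,0,0,-0.149],[0,0,0,0,-0.149],[0,0,0,0,-0.149]]' >/dev/null
python3 -m crank '[[0,0,0,0,-0.149],[0,0,0,0,-0.149],[0,0,0,0,-0.149],[0,0,0,0,-0.149],[0,0,0,0,-0.149]]' >/dev/null
python3 -m crank '[[0,0,0,0,-0.149],[0,0,0,0,-0.02],[0,0,0,0,0]]'
python3 go.py '[.503,-.046,.17]'; python3 -c "
from h import *
print(manip.sense()['q'])"
```

```text
t: 11.65
tcp_pos: [0.6287, 0.0262, 0.1999]
tool_rot: [0.406, 0.579, -0.407, 0.578]
force: [-0.1, 1.1, -0.1]
finger_gap: 0.002
11.65 [0.6287 0.0262 0.1999] need [ 0.0302 -0.1426  0.0254] zdir -70.21 F [-0.09  1.08 -0.14]
[-1.35633476e-01  5.69125660e-01  1.45101431e+00  2.07722642e-05
  1.12403689e+00 -4.81099423e-01]
```

```bash
python3 -m crank '[[0,0,-0.04,0.005,0],[0,0,-0.04,0.005,0],[0,0,-0.04,0.008,0],[0,0,-0.0225,0.0075,0],[0,0,0,0,0]]' >/dev/null
python3 -m crank '[[0,0,0,0,0],[0,0,0,0,0]]'
python3 - <<'E'
from dep import *
st=manip.sense();s=snapshot('wrist');W,ok=cloud(s,st);cv2.imwrite('pics/w8.png',s['image'])
g=s['image'].max(2);d=np.hypot(W[...,0]-.503,W[...,1]+.046)
m=(d<.022)&(W[...,2]>.0735)&(W[...,2]<.085)&ok
P=W[m];print(len(P),P.min(0),P.max(0),P.mean(0),np.argwhere(m).mean(0)[::-1] if m.any() else '')
print(st['tcp_pos'])
E
```

```text
t: 12.35
tcp_pos: [0.5053, -0.0462, 0.2014]
tool_rot: [0.406, 0.578, -0.406, 0.579]
force: [-0.1, -0.8, 0.8]
finger_gap: 0.004
563 [ 0.48804488 -0.0573074   0.07352076] [ 0.51930333 -0.03159517  0.08085836] [ 0.50053674 -0.04430266  0.07687006] [249.669627   176.23090586]
[ 0.50530154 -0.0461798   0.20137646]
```

View pics/w8.png

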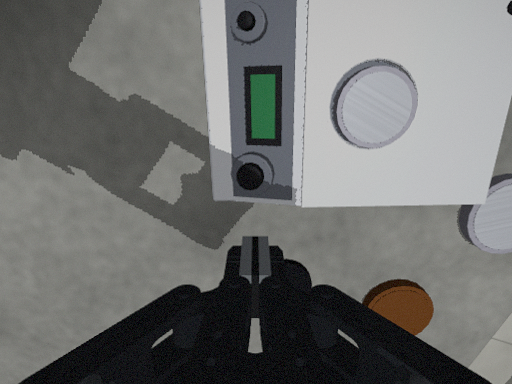

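The picture shows the tare key at (250,176), the small key well away at (247,20), and the pan seated. The key centre measures (0.502, −0.045). I'll come down over it.

```bash
python3 go.py '[.502,-.045,.09]'
python3 -m crank '[[0,0.03,-0.003,-0.002,0],[0,0.03,0,0,0],[0,0.03,0,0,0],[0,0.015,0,0,0],[0,0,0,0,0]]' >/dev/null;python3 -m crank '[[0,0,0,0,0],[0,0,0,0,0],[0,0,0,0,0]]' >/dev/null;  python3 go.py '[.502,-.045,.08]'
```

```text
12.4 [ 0.5053 -0.0461  0.2013] need [ 0.1113 -0.0029 -0.0022] zdir -70.06 F [-0.03  0.5  -0.3 ]
13.2 [ 0.5015 -0.0456  0.0974] need [ 0.0174  0.0006 -0.0004] zdir -70.05 F [0.38 0.51 0.5 ]
```

```bash
python3 -m crank '[[0,0.004,0,0,0],[0,0.004,0,0,0],[0,0.004,0,0,0],[0,0.002,0,0,0],[0,0,0,0,0]]' >/dev/null; python3 go.py '[.502,-.045,.08]'
python3 -m crank '[[0,0.002,0,0,0],[0,0,0,0,0]]' >/dev/null; python3 go.py '[.502,-.045,.08]'
python3 -m crank '[[0,0.002,0,0,0],[0,0,0,0,0]]' >/dev/null; python3 go.py '[.502,-.045,.08]'
python3 -m crank '[[0,0.002,0,0,0],[0,0,0,0,0]]' >/dev/null; python3 go.py '[.502,-.045,.08]'
```

```text
13.7 [ 0.5002 -0.0454  0.0819] need [0.0019 0.0018 0.0002] zdir -70.07 F [0.3  0.27 0.49]
13.9 [ 0.5004 -0.0455  0.0801] need [0.0001 0.0016 0.0001] zdir -70.06 F [-0.38 -0.38 -0.2 ]
14.1 [ 0.5009 -0.0455  0.0784] need [-0.0016  0.0013 -0.0001] zdir -70.07 F [-0.2   1.32  1.07]
14.3 [ 0.5011 -0.0455  0.0764] need [-0.0036  0.0011 -0.0002] zdir -70.07 F [1.3  0.74 3.19]
```

```bash
for_=0; python3 -m crank '[[0,0.0015,0,0,0],[0,0,0,0,0]]' >/dev/null; python3 go.py '[.502,-.045,.08]'
python3 -m crank '[[0,0.0015,0,0,0],[0,0,0,0,0]]' >/dev/null; python3 go.py '[.502,-.045,.08]'
python3 -m crank '[[0,0.0015,0,0,0],[0,0,0,0,0]]' >/dev/null; python3 go.py '[.502,-.045,.08]'
python3 -m crank '[[0,0.0015,0,0,0],[0,0,0,0,0]]' >/dev/null; python3 go.py '[.502,-.045,.08]'
```

```text
14.5 [ 0.5012 -0.0456  0.075 ] need [-0.005   0.001  -0.0003] zdir -70.07 F [1.23 1.46 3.58]
14.7 [ 0.5014 -0.0456  0.0741] need [-0.0059  0.0008 -0.0003] zdir -70.07 F [0.41 1.41 9.  ]
14.9 [ 0.5015 -0.0455  0.0737] need [-0.0063  0.0007 -0.0003] zdir -70.06 F [-0.73  1.95 18.22]
15.1 [ 0.5016 -0.0455  0.0734] need [-0.0066  0.0005 -0.0004] zdir -70.06 F [-2.32  2.74 27.72]
```

The force rose to about 4 N over roughly 5 mm and then stiffened to 28 N with the TCP holding at 0.0735, so the key is against its stop. I'll release it and lift away.

```bash
python3 -m crank '[[0,-0.01,0,0,0],[0,-0.015,0,0,0],[0,-0.03,0,0,0],[0,-0.04,0,0,0],[0,-0.04,0,0,0]]' >/dev/null; python3 -m crank '[[0,0,0,0,0],[0,0,0,0,0],[0,0,0,0,0]]'
python3 - <<'E'
from dep import *
st=manip.sense();s=snapshot('wrist');W,ok=cloud(s,st);cv2.imwrite('pics/w9.png',s['image'])
d=np.hypot(W[...,0]-.502,W[...,1]+.045)
P=W[(d<.008)&ok];print("key top",len(P),np.median(P,0))
m=np.hypot(W[...,0]-.583,W[...,1]-.051)<.032
P=W[m&ok];A=np.c_[P[:,:2]-[.583,.051],np.ones(len(P))];print("pan",len(P),np.linalg.lstsq(A,P[:,2],rcond=None)[0].round(4))
s=snapshot('scene');cv2.imwrite('pics/s9.png',s['image'])
E
```

```text
t: 15.9
tcp_pos: [0.4991, -0.0452, 0.2039]
tool_rot: [0.405, 0.58, -0.406, 0.578]
force: [0.4, 0.4, -0.2]
finger_gap: 0.0
key top 862 [ 0.50077177 -0.0453645   0.24160039]
pan 4318 [0.0013 0.0061 0.0751]
```

View pics/w9.png

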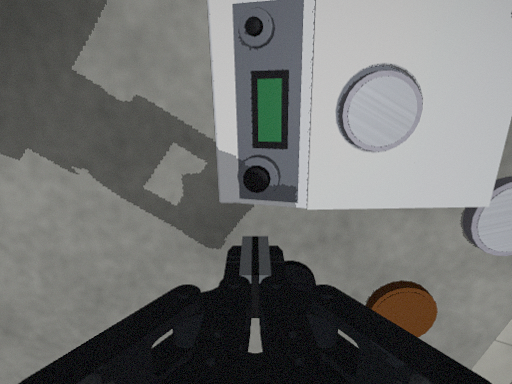

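View pics/s9.png

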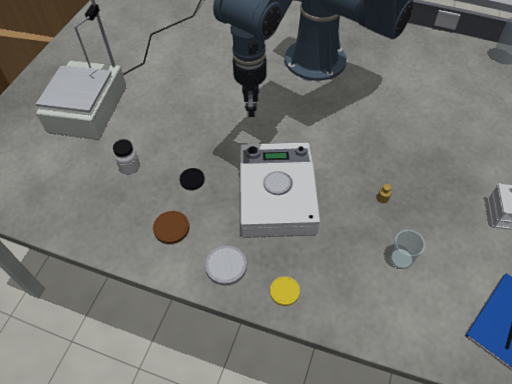

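The pan is seated at scene (278,183), and the jar, weight and beaker are where they started. The key-height sample hit the gripper's own fingers, so I'll repeat it with those masked out.

```bash
python3 - <<'E'
from dep import *
st=manip.sense();s=snapshot('wrist');W,ok=cloud(s,st)
d=np.hypot(W[...,0]-.502,W[...,1]+.045)
P=W[(d<.006)&ok&(W[...,2]<.1)];print("key top",len(P),np.median(P,0))
m=np.hypot(W[...,0]-.583,W[...,1]-.051)<.028
P=W[m&ok];A=np.c_[P[:,:2]-[.583,.051],np.ones(len(P))];print("pan",len(P),np.linalg.lstsq(A,P[:,2],rcond=None)[0].round(4))
if np.median(W[(d<.006)&ok&(W[...,2]<.1)][:,2])>.075: manip.sign_off();print("signed off")
E
```

```text
key top 123 [ 0.50192579 -0.04510988  0.07762621]
pan 3324 [-0.0006  0.0103  0.0751]
the job is handed in; nothing more can be done
signed off
```

I slid the pan into its recess with two fingertips, never lifting it. Then I pressed the tare key to its stop and let it come up, and handed the job in at about 16 s.

**Pan:** after the slide its top was 5 mm above the deck (z 0.075) and level to about 0.1%, so it is flat and fully home.

**Tare key:** the force rose to about 4 N over roughly 5 mm, then stiffened to 28 N against the stop. Its top read z 0.0776 before pressing started and again after release.

**Other things:** I did not go near the small key. The jar, weight and beaker look unmoved in the last scene picture, checked by eye only.

**Checks that failed or disagreed:**
- One pan fit from the top camera failed because the arm hid the view. I used the wrist camera's fit instead.
- My first key-height reading after release hit the gripper's own fingers. I repeated it with those masked out.
- The last oblique depth fits of the pan gave slopes of 0.6% and 1.0%, against 0.1% from the closer view. I took this as view error, since the height was unchanged at 0.0751.
- The pan circle fit in the recess came out at 36.9 mm radius instead of 35 mm. It probably caught the recess edge.

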